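# Clear the pellet die and draw its punch to the loading mark

## Task

Use the brush to sweep the four rejected pellets off the steel die bed into the blue catch tray (keep the fingers off the pellets), then stand the brush back on the bench on its bristles, clear of the die. After that take the punch by its black head and draw it straight up, partway out of its bore, until the whole green band shows but none of the red band does, never taking it out of the bore, and finish while still holding it there upright and steady so that the die can be loaded. Leave the tube rack, the amber bottle and the white jar where they are.

Things in the scene. Friction and masses are not known exactly. Their poses are not given: they have to be found in the camera images.
- die: Fixed steel block 140 (x) x 220 (y) x 70 mm high; its flat top is the bed. Origin: centre of the underside, on the bench; z up; turned up to 0.35 rad. A blue open catch tray 45 mm high is fixed to its -x face: outside x -70 to -190, y -40 to +110 mm, walls 4 mm. Bore at x 0, y -75 mm. Pellets (centres) lie on the bed within x -45 to +20, y 0 to 70 mm.
- bore (a point): Centre of the bore's mouth in the bed, 70 mm above the bench; axes as the die. The bore is vertical, 21 mm in diameter and 55 mm deep, with a flat closed floor.
- lane (a point): Point on the bed's top face in the middle of the part where the pellets lie (die x = 0, y = +35 mm, z = 70 mm); axes as the die. Sweeping along the die's -x direction carries pellets over the edge (70 mm away) and down into the tray.
- tray (a point): Centre of the catch tray's inner floor, 5 mm above the bench; axes as the die. The inside measures about 112 (x) x 142 (y) mm and is 40 mm deep.
- punch: Loose metal rod 20 mm thick, 85 mm long, 0.2 to 0.45 kg, topped by a black round head 30 mm wide, 24 mm high. Starts on the bore's floor, 55 mm deep: 30 mm of rod and the head show. Origin: centre of the foot; z up the rod. Red band 12 to 24, green band 38 to 50 mm above the foot, hidden at the start. Only its weight and rubbing resist; let go, it drops back.
- punch_mark (a point): Point on the punch's axis 31 mm above its foot, midway between the red and green bands: level with the bore's mouth when the pull is right (24 mm up from the start).
- punch_head (a point): Middle of the punch's black head, 97 mm above the foot: the place to grip.
- brush: Loose bench brush, 0.14 kg, standing on its bristles left or right of the die, turned up to 0.5 rad. Origin: centre of the bristles' underside; z up. Bristles (stiff as a block) 24 (x) x 110 (y) x 30 mm high, wooden back 34 x 116 mm up to 42 mm, upright orange handle 24 (x) x 60 (y) mm from 42 to 84 mm. Sweeps along its x, either way.
- brush_handle (a point): Middle of the brush handle, 68 mm above the bristles' underside; axes as the brush. Grip it across x (24 mm).
- pellet0: Rejected pellet 1 of 4: loose pale yellow disc, 20 mm across and 14 mm high, 12 g, lying flat on the bed. Origin: centre of its underside.
- pellet1: Rejected pellet 2 of 4: loose pale yellow disc, 20 mm across and 14 mm high, 12 g, lying flat on the bed. Origin: centre of its underside.
- pellet2: Rejected pellet 3 of 4: loose pale yellow disc, 20 mm across and 14 mm high, 12 g, lying flat on the bed. Origin: centre of its underside.
- pellet3: Rejected pellet 4 of 4: loose pale yellow disc, 20 mm across and 14 mm high, 12 g, lying flat on the bed. Origin: centre of its underside.
- rack: Red microtube rack, 70 x 110 x 45 mm with white tube caps up to 54 mm; loose, to be left alone. Origin: centre of the underside.
- bottle: Amber glass bottle, 60 mm in diameter, 120 mm high, blue cap; loose, to be left alone. Origin: centre of the underside.
- jar: White jar, 64 mm in diameter, 70 mm high; loose, to be left alone. Origin: centre of the underside.
There are look-alikes about, which are no part of the job. There is more than one size of the brush; the job needs the largest.

How it is judged (in metres and radians):
On the way, in this order (a step that is already met when the one before it is completed fails the run):
1. all four pellets are in the catch tray (x of pellet0 in the frame of tray between -0.06 and 0.06 m and y of pellet0 in the frame of tray between -0.075 and 0.075 m and z of each of pellet0, pellet1, pellet2, pellet3 in the frame of tray below 0.038 m and x of pellet1 in the frame of tray between -0.06 and 0.06 m and y of pellet1 in the frame of tray between -0.075 and 0.075 m and x of pellet2 in the frame of tray between -0.06 and 0.06 m and y of pellet2 in the frame of tray between -0.075 and 0.075 m and x of pellet3 in the frame of tray between -0.06 and 0.06 m and y of pellet3 in the frame of tray between -0.075 and 0.075 m), for 0.2 s.
2. the brush stands on the bench, let go (height (world z) of brush below 0.006 m and angle between brush's own z axis and vertical below 0.1 rad and contact force between brush and the fingers below 0.1 N), for 0.2 s.
3. the punch is held drawn to the mark (z of punch_mark in the frame of bore between -0.007 and 0.007 m and horizontal distance between punch_mark and bore below 0.004 m and angle between punch's own z axis and vertical below 0.06 rad and contact force between punch and the fingers above 1 N), for 0.3 s.
At the end, for the whole second after the job is handed in: All four pellets in the tray; brush standing on the bench (6 mm, 0.1 rad), released, off the die; punch held in the fingers, still, upright within 0.06 rad, within 4 mm of the bore axis, green band wholly above and red band wholly below the bore mouth (raised 17 to 31 mm) (all of step 1 and all of step 2 and all of step 3 and linear speed of punch below 0.01 m/s and contact force between brush and die below 0.2 N); the arm keeps its last pose, push and grip.
It fails at once if the punch was drawn before all pellets were in the tray (z of punch in the frame of bore above -0.047 m and not (x of pellet0 in the frame of tray between -0.06 and 0.06 m and y of pellet0 in the frame of tray between -0.075 and 0.075 m and z of each of pellet0, pellet1, pellet2, pellet3 in the frame of tray below 0.038 m and x of pellet1 in the frame of tray between -0.06 and 0.06 m and y of pellet1 in the frame of tray between -0.075 and 0.075 m and x of pellet2 in the frame of tray between -0.06 and 0.06 m and y of pellet2 in the frame of tray between -0.075 and 0.075 m and x of pellet3 in the frame of tray between -0.06 and 0.06 m and y of pellet3 in the frame of tray between -0.075 and 0.075 m)).
It fails at once if the punch came out of the bore (z of punch in the frame of bore above -0.004 m).
It fails at once if the fingers touched a pellet (contact force between any of pellet0, pellet1, pellet2, pellet3 and the fingers above 0.5 N).
It fails at once if the rack, bottle or jar was moved by over 20 mm (distance of any of rack, bottle, jar from where it was at the start of the episode above 0.02 m).
It also fails if it takes over 61 s, if anything falls off the work surface, if the arm or the gripper's body presses on something with over 40 N, if the wrist force passes 120 N, or if a joint passes its speed limit or range.

## Robot

A 6-joint arm with a two-finger parallel gripper is mounted at the origin on the work surface. World frame = base frame: x ahead of the robot, y to its left, z up, the work surface at z = 0. Lengths are in mm, angles in rad, forces in N, time in s.
With the tool pointing down it reaches from about 350 to 975 mm from the base axis. Payload 7.1 kg.
Tool frame: the origin (TCP) lies between the finger pads; the fingertips stand 19 mm ahead of it and the grasp point (between the pads) is the TCP (ctrl.finger_overhang is the distance from the TCP to the fingertips, in mm); z points along the fingers, y is the line along which they close (so a half turn about z gives the same grasp; the last joint's range is limited). The gripper opens to 88 mm and grips with 3 to 60 N. Pads are 20 mm wide; open, the fingers measure 115 mm over their backs; the gripper's body (75 mm by 178 mm) begins 61 mm behind the grasp point.
Start: joints at [1.275, 0.423, 1.63, -0, 1.089, -0.019], TCP at [170.768, 601.202, 241.675] pointing down, gripper open.
Joint ranges: [-3, 3], [-0.9, 2.11], [0.09, 2.58], [-1.31, 4.45], [0.11, 2.69], [-2.54, 2.54]. Speed limits (rad/s): [2.39, 2.39, 3.01, 3.14, 3.14, 3.14].

## Interface

Orientations are given as a rotation vector (axis times angle).
In Python, from workcell import ctrl gives the robot as it stands. The module is installed in compiled form; this text tells all that it offers.
- The arm moves only by the tool arm_command, never from a script. Its argument "rows" is one flat list of numbers, 7 for each row, row after row: the turn, a rotation vector about the tool's x, y, z scaled (see below), then the shift along the tool's x, y, z scaled (see below), then the opening, from -1 (shut) to 1 (fully open). A call has 1 to 5 rows; each row is the pose to reach, as a shift and turn from the pose commanded when the call began, along the tool's axes at that moment, turning the shorter way round; what a row does not reach only later rows make up. The controller multiplies each number of a shift by 80 mm and each number of a turn by 180 degrees. A row lasts 1/10 s, in which the tool goes at most 50 mm and 8.59 degrees, less where a joint would pass 70% of its speed; a pose out of reach is approached as far as the arm can. A call with a number of a shift or a turn outside -1 to 1 is refused whole. A call with a gripper value outside its range is refused whole. The fingers move at their own pace and stop on an object; the grip force is fixed at half the most. Time passes only in rows, so rows that repeat a pose let the fingers close. It gives the time, the measured TCP pose, the force, the opening and the grip force at its end, in the units of the state.
- ctrl.get_obs(): the state, without advancing time (a new reading comes with each control period).
- ctrl.get_image(name): name is "scene" or "top"; returns (picture, depth): 480x640x3 uint8, red, green, blue; 480x640 float32, mm along the optical axis (not along the pixel's ray), 0 where there is no reading.
- ctrl.camera_params(name): a dict with "camera_matrix" (3x3 intrinsics, pixels), "world_to_cam" (4x4, takes a point from world to camera coordinates). Camera axes: x right, y down, z forward; pixel columns grow to the right and rows downward; lengths in mm; the calibration is good to about 2 mm. A picture is of the moment at which its call begins. camera_params takes no time and is no camera call.
- ctrl.close_job(): hands the job in; it is judged then, once.
The state is a dict: "t": time; "qpos": joint angles; "qvel": joint speeds; "joint_torque": joint torques, N m; "ee_pos": TCP position; "orientation": TCP orientation; "ft_force": force on the tool from outside, world axes, zero at the start; "moment": the same for the moment, N m; "width": finger opening in mm; "grasp_force": force on a finger pad.
Only numpy, scipy, OpenCV 4.12 (cv2) and the standard library are available. Lean on these libraries where they do the work, as an engineer would, in place of code of your own. Each camera call takes 0.05 s, during which the arm holds its last target. There are 200 camera calls.

## Working session

There is one attempt and no reset: what is moved stays moved. The work goes in short steps, Python scripts to look and compute and a tool call to move; the robot and the scene stay as the last step left them, time stands still between calls to the robot, and variables do not carry over. Pictures are saved under pics/ and viewed, at most 10 in all, crops included, and the job is handed in when it is done.

Besides the shell and the picture viewer there is one more tool, called after "Emit:" as a command line: name --argument value ..., lists and objects as JSON in quotes. arm_command: Moves the arm, as the interface text tells. Shifts and turns lie within -1 to 1; 1 stands for 80 mm of shift or 180 degrees of turn. Its arguments: {"type":"object","properties":{"rows":{"type":"array","items":{"type":"number"}}},"required":["rows"]}

```bash
mkdir -p pics
cat > h.py <<'E'
import numpy as np, cv2
from workcell import ctrl
def grab(n):
    im,d=ctrl.get_image(n); P=ctrl.camera_params(n)
    K=np.array(P["camera_matrix"]);T=np.array(P["world_to_cam"])
    v,u=np.mgrid[0:480,0:640]
    c=np.stack([(u-K[0,2])/K[0,0]*d,(v-K[1,2])/K[1,1]*d,d],-1)
    w=(c-T[:3,3])@T[:3,:3]   # R^T (c-t)
    w[d==0]=np.nan
    return im,d,w
def save(n,im): cv2.imwrite("pics/"+n+".png",cv2.cvtColor(im,cv2.COLOR_RGB2BGR))
E
python3 - <<'E'
from h import *
for n in("top","scene"):
    im,d,w=grab(n); save(n+"0",im); np.savez(n+"0.npz",im=im,w=w)
o=ctrl.get_obs();print(o["t"],o["ee_pos"],o["orientation"],o["width"])
print(ctrl.camera_params("top"))
E
```

```text
0.1 [170.61325298 600.76605144 240.99688024] [-4.33244650e-01 -3.11136746e+00  2.09125760e-03] 88.23087784841196
{'camera_matrix': array([[451.67832418,   0.        , 319.83297326],
       [  0.        , 451.67832418, 238.61308409],
       [  0.        ,   0.        ,   1.        ]]), 'world_to_cam': array([[-2.07187135e-02, -9.99785112e-01, -6.81627183e-04,
        -4.08214130e+01],
       [-9.83351145e-01,  2.05012475e-02, -1.80555324e-01,
         5.17420646e+02],
       [ 1.80530499e-01, -3.07059515e-03, -9.83564594e-01,
         1.07902242e+03],
       [ 0.00000000e+00,  0.00000000e+00,  0.00000000e+00,
         1.00000000e+00]])}
```

View pics/top0.png

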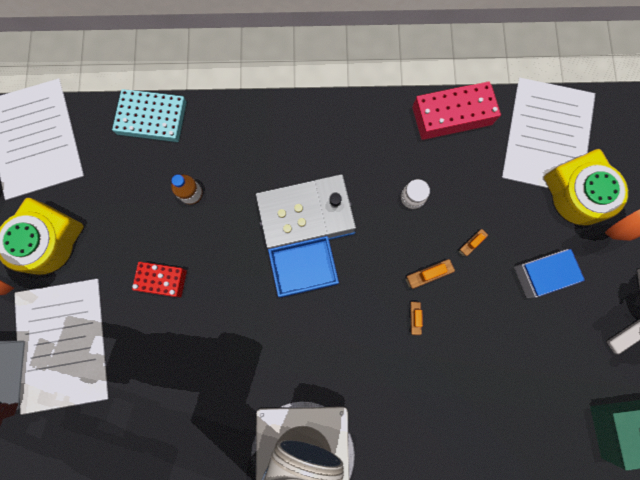

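View pics/scene0.png

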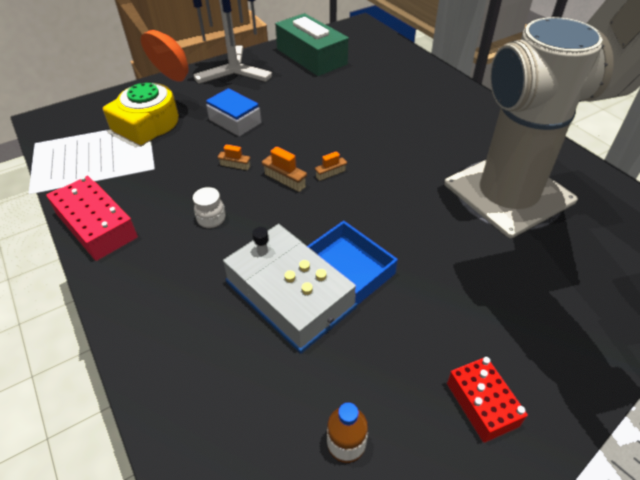

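The top view shows three brushes: A at (430,273), B at (473,242) and C at (417,318). A is the longest, so I take it as the job's brush and will check it by size. The die is at (305,212), its tray at (304,267), the punch head at (335,200), and the pellets at about (281,213), (298,208), (302,222) and (287,229).

```bash
cat > m.py <<'E'
from h import *
def rect(mask,w,name,k=1):
    n,l,s,c=cv2.connectedComponentsWithStats(mask.astype(np.uint8))
    for i in np.argsort(-s[1:,4])[:k]+1:
        p=w[l==i]; r=cv2.minAreaRect(p[:,:2].astype(np.float32))
        print(name,"px",c[i].round(),"n",s[i,4],"ctr",np.round(r[0],1),"size",np.round(r[1],1),"ang",round(r[2],1),"zmed %.1f zmax %.1f"%(np.median(p[:,2]),p[:,2].max()))
E
python3 - <<'E'
from m import *
a=np.load("top0.npz");im,w=a["im"],a["w"];z=w[...,2]
hsv=cv2.cvtColor(im,cv2.COLOR_RGB2HSV);H,S,V=[hsv[...,i].astype(int) for i in range(3)]
box=lambda x0,x1,y0,y1:(np.mgrid[0:480,0:640][1]>x0)&(np.mgrid[0:480,0:640][1]<x1)&(np.mgrid[0:480,0:640][0]>y0)&(np.mgrid[0:480,0:640][0]<y1)
D=box(245,365,165,305)
rect(D&(abs(z-70)<5)&(S<40)&(V>90),w,"bed")
rect(D&(abs(z-84)<5)&(S>45)&(V>120),w,"pel",5)
rect(D&(z>108),w,"head",2)
rect(D&(z>38)&(z<52)&(H>95)&(H<125)&(S>120),w,"tray")
B=box(395,500,220,345)
rect(B&(z>15),w,"brush",3); rect(B&(z>70)&(H<14)&(S>200),w,"handle",3); rect(B&(z>34)&(z<48),w,"back",4)
for n,b in(("rack",box(125,195,255,305)),("jar",box(395,440,175,215)),("bottle",box(165,210,165,210))): rect(b&(z>20),w,n)
save("crop",cv2.resize(im[160:345,245:505],None,fx=3,fy=3,interpolation=cv2.INTER_CUBIC))
E
```

```text
bed px [304. 211.] n 4474 ctr [584.8 -15. ] size [141.5 220. ] ang 11.7 zmed 70.0 zmax 75.0
pel px [298. 207.] n 38 ctr [5.883e+02 4.000e-01] size [14.8 17.6] ang 89.5 zmed 83.7 zmax 87.2
pel px [281. 213.] n 37 ctr [575.8  41.2] size [16.9 16. ] ang 40.0 zmed 84.8 zmax 88.4
pel px [301. 221.] n 33 ctr [552.5  -8. ] size [17.1 17.1] ang 17.2 zmed 83.7 zmax 87.5
pel px [287. 227.] n 27 ctr [539.9  27.5] size [10.9 14.8] ang 1.8 zmed 84.0 zmax 88.3
pel px [287. 231.] n 6 ctr [529.6  27.4] size [1.7 9.4] ang 9.6 zmed 84.0 zmax 87.4
head px [335. 198.] n 138 ctr [599.1 -88.5] size [28.7 29.1] ang 56.7 zmed 123.5 zmax 128.7
tray px [302. 265.] n 400 ctr [450.6  -7.1] size [120.7 150.2] ang 11.6 zmed 44.5 zmax 50.2
brush px [430. 273.] n 651 ctr [ 425.1 -322.6] size [ 34.  116.6] ang 20.6 zmed 43.9 zmax 88.3
brush px [416. 318.] n 337 ctr [ 317.1 -281.4] size [23.  77.6] ang 88.8 zmed 31.1 zmax 61.6
brush px [473. 242.] n 283 ctr [ 502.8 -439.9] size [23.4 80.2] ang 41.5 zmed 31.3 zmax 61.7
handle px [424. 279.] n 4 ctr [ 408.  -297.1] size [5.3 0.1] ang 20.2 zmed 75.7 zmax 79.9
handle px [422. 275.] n 3 ctr [ 417. -294.] size [3.2 1.2] ang 31.0 zmed 74.1 zmax 74.6
handle px [425. 270.] n 1 ctr [ 428.8 -300.6] size [0. 0.] ang 0.0 zmed 81.7 zmax 81.7
back px [428. 274.] n 359 ctr [ 425.1 -322.6] size [ 34.  116.6] ang 20.6 zmed 41.4 zmax 47.4
back px [470. 246.] n 14 ctr [ 491.6 -425.2] size [15.5  5.9] ang 27.5 zmed 40.5 zmax 47.6
back px [413. 316.] n 14 ctr [ 321.8 -274.4] size [ 1.7 28.8] ang 88.6 zmed 38.3 zmax 44.4
back px [474. 238.] n 2 ctr [ 511.4 -437.6] size [2.4 0. ] ang 140.9 zmed 46.1 zmax 47.8
rack px [158. 279.] n 1352 ctr [425.5 351.3] size [113.   70.1] ang 80.2 zmed 45.1 zmax 58.3
jar px [415. 193.] n 589 ctr [ 628.2 -295.3] size [59.3 60.5] ang 8.1 zmed 68.4 zmax 75.8
bottle px [185. 188.] n 633 ctr [649.  282.7] size [50.6 58.4] ang 36.0 zmed 82.4 zmax 124.2
```

View pics/crop.png

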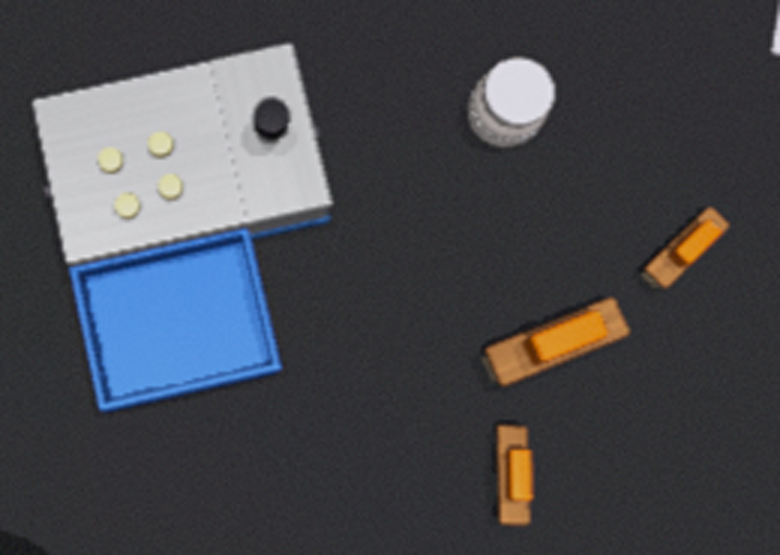

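The crop confirms it. Brush A measures 34 x 116 mm and 42 mm to its back, as given; the other two are about 23 x 78 mm. Its centre is at (425,-323), with its x axis at 20.6°. The die's centre is (585,-15) at 11.7°, which puts the bore at (600,-88). The measured punch head is at (599,-88.5), so the two agree.

```bash
cat > plan.py <<'E'
import sys, numpy as np
from workcell import ctrl
from scipy.spatial.transform import Rotation as R
# plan.py maxmm_per_row  x,y,z,yawdeg ... : single-target calls from the present pose (yaw = heading of tool y)
o=ctrl.get_obs(); M=R.from_rotvec(o["orientation"]); p=np.array(o["ee_pos"],float)
step=float(sys.argv[1]); yaw=np.degrees(np.arctan2(M.as_matrix()[1,1],M.as_matrix()[0,1]))
print("t",round(o["t"],2),"pos",p.round(1),"yaw",round(yaw,2),"z-axis",M.as_matrix()[:,2].round(4),"w",round(o["width"],1),"F",np.round(o["ft_force"],1),"grip",round(o["grasp_force"],1),"q",np.round(o["qpos"],2))
def axes(y): y=np.radians(y); return np.array([[-np.sin(y)*-1,-np.cos(y),0],[np.cos(y),np.sin(y),0],[0,0,-1.]])
for a in sys.argv[2:]:
    g=np.array([float(v) for v in a.split(",")])
    while True:
        d=g[:3]-p; dy=(g[3]-yaw+90)%180-90; s=axes(yaw)@d/80
        f=min(1,1/max(np.abs(s).max(),1e-9),40/max(abs(dy),1e-9))
        n=int(np.ceil(max(np.linalg.norm(d)*f/step,abs(dy)*f/8.5)-1e-6))
        print("turn_z %.4f shift %s rows %d"%(-dy*f/180,(s*f).round(3),n),"->",(p+d*f).round(0))
        p=p+d*f; yaw+=dy*f
        if f==1: break
E
python3 plan.py 45 470,250,241,45 500,0,241,45 425.1,-322.6,190,20.6
```

```text
t 0.1 pos [170.6 600.8 241. ] yaw 74.15 z-axis [-4.0e-04 -1.3e-03 -1.0e+00] w 88.2 F [ 0.6  0.9 -0.9] grip 0.0 q [ 1.28  0.42  1.63 -0.    1.09 -0.02]
turn_z 0.0337 shift [ 1.    -0.666 -0.   ] rows 3 -> [233. 528. 241.]
turn_z 0.0317 shift [ 1.    -0.523 -0.   ] rows 3 -> [292. 459. 241.]
turn_z 0.0303 shift [ 1.    -0.402 -0.   ] rows 2 -> [348. 393. 241.]
turn_z 0.0293 shift [ 1.    -0.295 -0.   ] rows 2 -> [402. 330. 241.]
turn_z 0.0286 shift [ 1.    -0.197 -0.   ] rows 2 -> [455. 268. 241.]
turn_z 0.0083 shift [ 0.294 -0.031 -0.   ] rows 1 -> [470. 250. 241.]
turn_z -0.0000 shift [ 1.    -0.786  0.   ] rows 3 -> [482. 149. 241.]
turn_z -0.0000 shift [ 1.    -0.786  0.   ] rows 3 -> [494.  48. 241.]
turn_z -0.0000 shift [ 0.475 -0.373  0.   ] rows 2 -> [500.   0. 241.]
turn_z 0.0386 shift [ 0.623 -1.     0.181] rows 3 -> [479. -92. 226.]
turn_z 0.0421 shift [ 0.806 -1.     0.198] rows 3 -> [ 455. -192.  211.]
turn_z 0.0452 shift [ 1.    -0.951  0.212] rows 3 -> [ 430. -299.  194.]
turn_z 0.0097 shift [ 0.242 -0.172  0.046] rows 1 -> [ 425. -323.  190.]
```

The planner has the tool-x sign flipped (x × y must point down), so I'll fix that, make one move and check it.

```bash
sed -i 's/\[-np.sin(y)\*-1,-np.cos(y),0\]/[-np.sin(y),np.cos(y),0]/' plan.py; grep -n "def axes" plan.py
```

```text
8:def axes(y): y=np.radians(y); return np.array([[-np.sin(y),np.cos(y),0],[np.cos(y),np.sin(y),0],[0,0,-1.]])
```

Emit:
arm_command --rows '[0, 0, 0.034, -1, -0.666, 0, 1, 0, 0, 0.034, -1, -0.666, 0, 1, 0, 0, 0.034, -1, -0.666, 0, 1]'

```text
t: 0.4
ee_pos: [235.2, 524.3, 241.0]
orientation: [0.604, 3.083, -0.005]
ft_force: [-0.1, 0.4, 0.0]
width: 88.5
grasp_force: 0.0
```

```bash
python3 plan.py 45 470,250,241,45 500,0,241,45 425.1,-322.6,190,20.6
```

```text
t 0.4 pos [235.2 524.3 241. ] yaw 67.84 z-axis [-3.0e-04 -3.1e-03 -1.0e+00] w 88.5 F [-0.1  0.4  0. ] grip 0.0 q [ 1.13  0.35  1.74 -0.    1.05 -0.05]
turn_z 0.0316 shift [-1.    -0.516  0.   ] rows 3 -> [294. 456. 241.]
turn_z 0.0302 shift [-1.    -0.396  0.   ] rows 2 -> [350. 391. 241.]
turn_z 0.0293 shift [-1.    -0.289  0.   ] rows 2 -> [404. 327. 241.]
turn_z 0.0286 shift [-1.    -0.192  0.   ] rows 2 -> [457. 265. 241.]
turn_z 0.0071 shift [-0.252 -0.025  0.   ] rows 1 -> [470. 250. 241.]
turn_z -0.0000 shift [-1.    -0.786  0.   ] rows 3 -> [482. 149. 241.]
turn_z -0.0000 shift [-1.    -0.786  0.   ] rows 3 -> [494.  48. 241.]
turn_z -0.0000 shift [-0.475 -0.373  0.   ] rows 2 -> [500.   0. 241.]
turn_z 0.0386 shift [-0.623 -1.     0.181] rows 3 -> [479. -92. 226.]
turn_z 0.0421 shift [-0.806 -1.     0.198] rows 3 -> [ 455. -192.  211.]
turn_z 0.0452 shift [-1.    -0.951  0.212] rows 3 -> [ 430. -299.  194.]
turn_z 0.0097 shift [-0.242 -0.172  0.046] rows 1 -> [ 425. -323.  190.]
```

Emit:
arm_command --rows '[0, 0, 0.032, -1, -0.516, 0, 1, 0, 0, 0.032, -1, -0.516, 0, 1]'

```text
t: 0.6
ee_pos: [292.2, 459.2, 241.4]
orientation: [-0.755, -3.049, 0.0]
ft_force: [0.3, 0.2, 0.3]
width: 87.7
grasp_force: 0.0
```

Emit:
arm_command --rows '[0, 0, 0.03, -1, -0.396, 0, 1, 0, 0, 0.03, -1, -0.396, 0, 1]'

```text
t: 0.8
ee_pos: [348.9, 393.2, 241.6]
orientation: [-0.9, -3.01, 0.0]
ft_force: [0.2, -0.4, -0.9]
width: 87.7
grasp_force: 0.0
```

Emit:
arm_command --rows '[0, 0, 0.03, -1, -0.29, 0, 1, 0, 0, 0.03, -1, -0.29, 0, 1]'

```text
t: 1.0
ee_pos: [403.5, 329.9, 241.6]
orientation: [1.041, 2.964, -0.0]
ft_force: [-1.4, -0.1, -0.6]
width: 88.1
grasp_force: 0.0
```

Emit:
arm_command --rows '[0, 0, 0.035, -1, -0.2, 0, 1, 0, 0, 0.035, -1, -0.2, 0, 1]'

```text
t: 1.2
ee_pos: [456.3, 267.6, 241.7]
orientation: [1.203, 2.902, 0.0]
ft_force: [1.2, 0.8, -0.0]
width: 88.1
grasp_force: 0.0
```

Emit:
arm_command --rows '[0, 0, 0, -1, -0.8, 0, 1, 0, 0, 0, -1, -0.8, 0, 1, 0, 0, 0, -1, -0.8, 0, 1]'

```text
t: 1.5
ee_pos: [466.6, 163.4, 241.3]
orientation: [-1.204, -2.901, 0.002]
ft_force: [0.2, 0.2, -0.3]
width: 87.7
grasp_force: 0.0
```

Emit:
arm_command --rows '[0, 0, 0, -1, -0.8, 0, 1, 0, 0, 0, -1, -0.8, 0, 1, 0, 0, 0, -1, -0.8, 0, 1]'

```text
t: 1.8
ee_pos: [478.6, 62.4, 241.7]
orientation: [1.204, 2.901, -0.001]
ft_force: [-0.0, 0.5, 1.4]
width: 87.9
grasp_force: 0.0
```

```bash
python3 plan.py 45 425.1,-322.6,150,20.6
```

```text
t 1.8 pos [478.6  62.4 241.7] yaw 44.94 z-axis [ 2.e-04 -7.e-04 -1.e+00] w 87.9 F [-0.   0.5  1.4] grip 0.0 q [ 0.11  0.21  1.94 -0.    0.99 -0.68]
turn_z 0.0349 shift [-0.758 -1.     0.296] rows 3 -> [465. -37. 218.]
turn_z 0.0383 shift [-0.947 -1.     0.325] rows 3 -> [ 450. -146.  192.]
turn_z 0.0362 shift [-1.    -0.829  0.306] rows 3 -> [ 435. -249.  168.]
turn_z 0.0258 shift [-0.777 -0.508  0.219] rows 2 -> [ 425. -323.  150.]
```

Emit:
arm_command --rows '[0, 0, 0.035, -0.758, -1, 0.296, 1, 0, 0, 0.035, -0.758, -1, 0.296, 1, 0, 0, 0.035, -0.758, -1, 0.296, 1]'

```text
t: 2.1
ee_pos: [463.6, -36.3, 216.8]
orientation: [-1.36, -2.83, 0.002]
ft_force: [0.4, 0.5, -0.6]
width: 87.8
grasp_force: 0.0
```

Emit:
arm_command --rows '[0, 0, 0.038, -0.947, -1, 0.325, 1, 0, 0, 0.038, -0.947, -1, 0.325, 1, 0, 0, 0.038, -0.947, -1, 0.325, 1]'

```text
t: 2.4
ee_pos: [450.0, -144.6, 191.2]
orientation: [-1.524, -2.746, 0.0]
ft_force: [-0.1, 0.9, 0.3]
width: 87.8
grasp_force: 0.0
```

Emit:
arm_command --rows '[0, 0, 0.036, -1, -0.829, 0.306, 1, 0, 0, 0.036, -1, -0.829, 0.306, 1, 0, 0, 0.036, -1, -0.829, 0.306, 1]'

```text
t: 2.7
ee_pos: [436.7, -248.4, 166.8]
orientation: [1.678, 2.655, -0.0]
ft_force: [0.4, 1.3, 0.2]
width: 87.7
grasp_force: 0.0
```

Emit:
arm_command --rows '[0, 0, 0.026, -0.777, -0.508, 0.219, 1, 0, 0, 0.026, -0.777, -0.508, 0.219, 1, 0, 0, 0.026, -0.777, -0.508, 0.219, 1]'

```text
t: 3.0
ee_pos: [427.2, -320.6, 149.5]
orientation: [1.784, 2.585, 0.0]
ft_force: [-0.8, -0.2, 0.6]
width: 87.7
grasp_force: 0.0
```

```bash
python3 plan.py 30 425.1,-322.6,69,20.6
python3 - <<'E'
from h import *
im,d,w=grab("scene"); save("s1",im[100:260,180:400].repeat(3,0).repeat(3,1))
E
```

```text
t 3.0 pos [ 427.2 -320.6  149.5] yaw 20.77 z-axis [ 3.e-04  1.e-04 -1.e+00] w 87.7 F [-0.8 -0.2  0.6] grip 0.0 q [-0.67  0.42  1.9   0.    0.82 -1.03]
turn_z 0.0009 shift [-0.014 -0.033  1.   ] rows 3 -> [ 425. -323.   70.]
turn_z 0.0000 shift [-0.    -0.     0.007] rows 1 -> [ 425. -323.   69.]
```

View pics/s1.png

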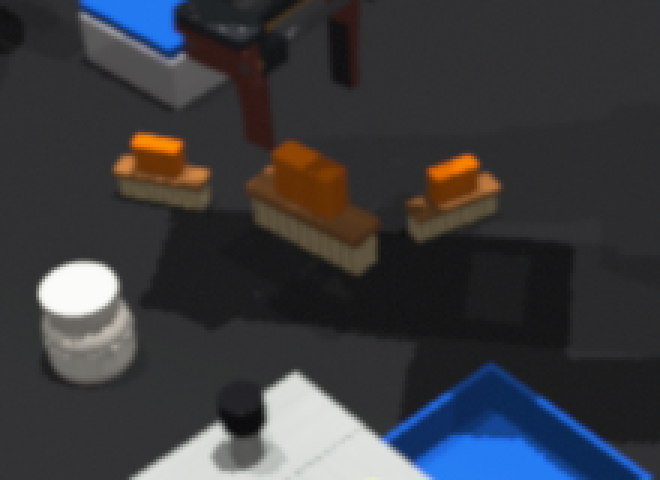

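The open fingers straddle the large brush's orange handle at crop (310,180), so I'll descend and grip.

Emit:
arm_command --rows '[0, 0, 0.001, -0.01, -0.02, 0.4, 1, 0, 0, 0.001, -0.01, -0.02, 0.75, 1, 0, 0, 0.001, -0.01, -0.02, 1, 1, 0, 0, 0.001, -0.01, -0.02, 1, 1]'

```text
t: 3.45
ee_pos: [424.5, -317.8, 68.2]
orientation: [-1.781, -2.582, -0.001]
ft_force: [0.2, -0.1, -0.5]
width: 87.9
grasp_force: 0.0
```

Emit:
arm_command --rows '[0, 0, 0, 0, 0, 0, -1, 0, 0, 0, 0, 0, 0, -1, 0, 0, 0, 0, 0, 0, -1, 0, 0, 0, 0, 0, 0, -1, 0, 0, 0, 0, 0, 0, -1]'

```text
t: 3.95
ee_pos: [425.2, -321.3, 70.6]
orientation: [1.786, 2.583, -0.0]
ft_force: [-0.2, 0.8, -0.4]
width: 51.4
grasp_force: 0.0
```

Emit:
arm_command --rows '[0, 0, 0, 0, 0, 0, -1, 0, 0, 0, 0, 0, 0, -1]'

```text
t: 4.15
ee_pos: [425.0, -321.2, 70.1]
orientation: [1.787, 2.584, 0.0]
ft_force: [-0.7, -0.1, 1.0]
width: 35.4
grasp_force: 0.0
```

```bash
python3 plan.py 30 425,-322,220,20.6
```

```text
t 4.15 pos [ 425.  -321.2   70.1] yaw 20.67 z-axis [ 1.e-04 -1.e-04 -1.e+00] w 35.4 F [-0.7 -0.1  1. ] grip 0.0 q [-0.67  0.55  1.93  0.    0.66 -1.03]
turn_z 0.0002 shift [-0.005 -0.002 -1.   ] rows 3 -> [ 425. -322.  150.]
turn_z 0.0002 shift [-0.004 -0.002 -0.874] rows 3 -> [ 425. -322.  220.]
```

Emit:
arm_command --rows '[0, 0, 0, 0, 0, 0, -1, 0, 0, 0, 0, 0, 0, -1, 0, 0, 0, 0, 0, 0, -1, 0, 0, 0, 0, 0, 0, -1]'

```text
t: 4.55
ee_pos: [424.9, -321.0, 69.9]
orientation: [-1.786, -2.584, -0.0]
ft_force: [0.2, -0.8, -0.8]
width: 23.7
grasp_force: 30.0
```

Emit:
arm_command --rows '[0, 0, 0, 0, 0, -0.2, -1, 0, 0, 0, 0, 0, -0.5, -1, 0, 0, 0, 0, 0, -0.8, -1, 0, 0, 0, 0, 0, -1, -1]'

```text
t: 4.95
ee_pos: [425.3, -321.3, 151.4]
orientation: [1.786, 2.583, -0.0]
ft_force: [-0.1, 0.0, -1.9]
width: 23.6
grasp_force: 30.0
```

Emit:
arm_command --rows '[0, 0, 0, 0, 0, -0.3, -1, 0, 0, 0, 0, 0, -0.6, -1, 0, 0, 0, 0, 0, -0.875, -1, 0, 0, 0, 0, 0, -0.875, -1]'

```text
t: 5.35
ee_pos: [426.3, -322.1, 222.6]
orientation: [1.784, 2.58, -0.0]
ft_force: [0.5, -1.2, -1.9]
width: 24.1
grasp_force: 30.0
```

```bash
python3 plan.py 30 621.8,28.4,220,11.7
```

```text
t 5.35 pos [ 426.3 -322.1  222.6] yaw 20.68 z-axis [ 0.0041 -0.0032 -1.    ] w 24.1 F [ 0.5 -1.2 -1.9] grip 30.0 q [-0.67  0.31  1.85  0.    0.97 -1.03]
turn_z 0.0130 shift [0.844 1.    0.008] rows 4 -> [ 477. -231.  222.]
turn_z 0.0135 shift [0.917 1.    0.009] rows 4 -> [ 530. -136.  221.]
turn_z 0.0141 shift [0.998 1.    0.009] rows 4 -> [585. -37. 220.]
turn_z 0.0093 shift [0.692 0.634 0.006] rows 3 -> [622.  28. 220.]
```

The brush is gripped (24 mm, 30 N) and lifted. I'll carry it to the die.

Emit:
arm_command --rows '[0, 0, 0.003, 0.211, 0.25, 0, -1, 0, 0, 0.006, 0.422, 0.5, 0, -1, 0, 0, 0.01, 0.633, 0.75, 0, -1, 0, 0, 0.013, 0.844, 1, 0, -1]'

```text
t: 5.75
ee_pos: [475.7, -228.5, 218.5]
orientation: [-1.839, -2.545, 0.001]
ft_force: [0.4, 0.2, -0.8]
width: 23.9
grasp_force: 30.0
```

Emit:
arm_command --rows '[0, 0, 0.003, 0.23, 0.25, 0, -1, 0, 0, 0.006, 0.46, 0.5, 0, -1, 0, 0, 0.01, 0.69, 0.75, 0, -1, 0, 0, 0.0135, 0.917, 1, 0, -1]'

```text
t: 6.15
ee_pos: [528.6, -133.6, 218.4]
orientation: [-1.892, -2.506, 0.001]
ft_force: [-0.9, -0.8, -1.5]
width: 24.0
grasp_force: 30.0
```

Emit:
arm_command --rows '[0, 0, 0.003, 0.25, 0.25, 0, -1, 0, 0, 0.006, 0.5, 0.5, 0, -1, 0, 0, 0.01, 0.75, 0.75, 0, -1, 0, 0, 0.014, 0.998, 1, 0, -1]'

```text
t: 6.55
ee_pos: [583.6, -35.0, 218.2]
orientation: [-1.947, -2.464, 0.002]
ft_force: [-0.1, -0.3, -2.0]
width: 23.8
grasp_force: 30.0
```

Emit:
arm_command --rows '[0, 0, 0.003, 0.23, 0.21, 0, -1, 0, 0, 0.006, 0.46, 0.42, 0, -1, 0, 0, 0.009, 0.692, 0.634, 0, -1, 0, 0, 0.009, 0.692, 0.634, 0, -1, 0, 0, 0.009, 0.692, 0.634, 0, -1]'

```text
t: 7.05
ee_pos: [619.6, 29.6, 218.3]
orientation: [-1.979, -2.438, 0.003]
ft_force: [-0.5, -0.4, -1.6]
width: 23.6
grasp_force: 30.0
```

```bash
python3 plan.py 30 621.8,28.4,142,11.7
python3 - <<'E'
from h import *
im,d,w=grab("top"); save("t2",im[150:310,220:420].repeat(4,0).repeat(4,1)[:600,:800])
from m import rect
b=np.zeros((480,640),bool); b[170:300,240:370]=1
rect(b&(abs(w[...,2]-192)<7),w,"back",3)
E
```

```text
t 7.05 pos [619.6  29.6 218.3] yaw 11.85 z-axis [-2.4e-03 -4.0e-04 -1.0e+00] w 23.6 F [-0.5 -0.4 -1.6] grip 30.0 q [ 0.03  0.44  1.66 -0.    1.04 -0.18]
turn_z 0.0008 shift [-0.021  0.023  0.954] rows 3 -> [622.  28. 142.]
back px [307. 178.] n 39 ctr [629.9 -26.5] size [ 6.6 31.5] ang 89.9 zmed 190.7 zmax 194.1
```

View pics/t2.png

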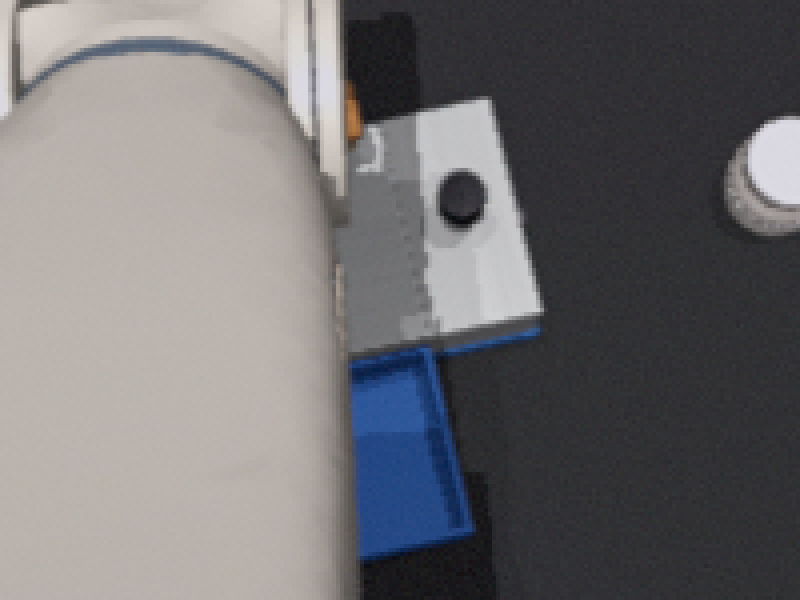

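The arm hides the pellets. Only the brush's end shows, at crop (355,110), about (630,-27), where it should be. I'll lower it onto the bed just behind the pellets.

Emit:
arm_command --rows '[0, 0, 0.001, -0.02, 0.03, 0.3, -1, 0, 0, 0.001, -0.02, 0.03, 0.6, -1, 0, 0, 0.001, -0.02, 0.03, 0.8, -1, 0, 0, 0.001, -0.02, 0.03, 0.9, -1, 0, 0, 0.001, -0.02, 0.03, 0.95, -1]'

```text
t: 7.6
ee_pos: [622.6, 27.9, 143.2]
orientation: [-1.986, -2.433, 0.001]
ft_force: [-0.0, -0.7, -1.3]
width: 23.7
grasp_force: 30.0
```

Emit:
arm_command --rows '[0, 0, 0, 0, 0, 0, -1, 0, 0, 0, 0, 0, 0, -1]'

```text
t: 7.8
ee_pos: [623.7, 28.3, 144.8]
orientation: [1.985, 2.434, 0.001]
ft_force: [0.0, 0.1, -0.7]
width: 24.1
grasp_force: 30.0
```

```bash
python3 plan.py 15 621.8,28.4,142,11.7 480,-1,142,11.7
```

```text
t 7.8 pos [623.7  28.3 144.8] yaw 11.59 z-axis [ 0.0013  0.     -1.    ] w 24.1 F [ 0.   0.1 -0.7] grip 30.0 q [ 0.03  0.54  1.69 -0.    0.91 -0.18]
turn_z -0.0006 shift [ 0.006 -0.022  0.035] rows 1 -> [622.  28. 142.]
turn_z -0.0000 shift [-0. -1.  0.] rows 6 -> [543.  12. 142.]
turn_z -0.0000 shift [-0.   -0.81  0.  ] rows 5 -> [480.  -1. 142.]
```

Emit:
arm_command --rows '[0, 0, 0, 0, 0, 0.03, -1, 0, 0, 0, 0, 0, 0.03, -1, 0, 0, 0, 0, 0, 0.03, -1]'

```text
t: 8.1
ee_pos: [623.2, 28.4, 141.9]
orientation: [1.986, 2.434, 0.001]
ft_force: [-0.3, 1.2, -2.0]
width: 23.5
grasp_force: 30.0
```

Emit:
arm_command --rows '[0, 0, 0, 0, -0.15, 0, -1, 0, 0, 0, 0, -0.3, 0, -1, 0, 0, 0, 0, -0.45, 0, -1, 0, 0, 0, 0, -0.6, 0, -1, 0, 0, 0, 0, -0.75, 0, -1]'

```text
t: 8.6
ee_pos: [563.0, 16.0, 141.7]
orientation: [-1.986, -2.434, 0.0]
ft_force: [0.8, -0.5, -1.0]
width: 24.0
grasp_force: 30.0
```

Emit:
arm_command --rows '[0, 0, 0, 0, -0.15, 0, -1, 0, 0, 0, 0, -0.3, 0, -1, 0, 0, 0, 0, -0.45, 0, -1, 0, 0, 0, 0, -0.6, 0, -1, 0, 0, 0, 0, -0.75, 0, -1]'

```text
t: 9.1
ee_pos: [504.5, 4.1, 141.6]
orientation: [-1.986, -2.434, 0.0]
ft_force: [-0.3, 0.8, -1.8]
width: 24.0
grasp_force: 30.0
```

```bash
python3 plan.py 15 480,-1,142,11.7
```

```text
t 9.1 pos [504.5   4.1 141.6] yaw 11.59 z-axis [-0. -0. -1.] w 24.0 F [-0.3  0.8 -1.8] grip 30.0 q [-0.02  0.4   1.96 -0.    0.78 -0.22]
turn_z -0.0006 shift [-0.    -0.313 -0.005] rows 2 -> [480.  -1. 142.]
```

Emit:
arm_command --rows '[0, 0, 0, 0, -0.12, 0, -1, 0, 0, 0, 0, -0.25, 0, -1, 0, 0, 0, 0, -0.35, 0, -1, 0, 0, 0, 0, -0.35, 0, -1]'

```text
t: 9.5
ee_pos: [476.9, -1.5, 141.5]
orientation: [-1.986, -2.434, 0.001]
ft_force: [0.6, 0.7, -1.5]
width: 23.6
grasp_force: 30.0
```

Emit:
arm_command --rows '[0, 0, 0, 0, 0, -0.3, -1, 0, 0, 0, 0, 0, -0.6, -1, 0, 0, 0, 0, 0, -0.8, -1, 0, 0, 0, 0, 0, -0.8, -1]'

```text
t: 9.9
ee_pos: [480.0, -1.4, 207.7]
orientation: [1.983, 2.431, 0.005]
ft_force: [0.4, 1.0, -1.8]
width: 23.8
grasp_force: 30.0
```

```bash
python3 plan.py 30 425,-322,205,20.6
```

```text
t 9.9 pos [480.   -1.4 207.7] yaw 11.6 z-axis [ 5.e-03 -1.e-04 -1.e+00] w 23.8 F [ 0.4  1.  -1.8] grip 30.0 q [-0.03  0.26  1.97  0.    0.91 -0.23]
turn_z -0.0132 shift [-1.    -0.391  0.009] rows 3 -> [466. -86. 207.]
turn_z -0.0134 shift [-1.    -0.439  0.009] rows 3 -> [ 451. -172.  206.]
turn_z -0.0137 shift [-1.    -0.491  0.009] rows 3 -> [ 436. -260.  206.]
turn_z -0.0097 shift [-0.691 -0.377  0.006] rows 3 -> [ 425. -322.  205.]
```

Emit:
arm_command --rows '[0, 0, -0.004, -0.333, -0.13, 0, -1, 0, 0, -0.009, -0.667, -0.26, 0, -1, 0, 0, -0.013, -1, -0.39, 0, -1]'

```text
t: 10.2
ee_pos: [463.2, -86.7, 204.7]
orientation: [-1.933, -2.475, 0.001]
ft_force: [-0.8, -0.2, -0.9]
width: 24.1
grasp_force: 30.0
```

Emit:
arm_command --rows '[0, 0, -0.004, -0.333, -0.146, 0, -1, 0, 0, -0.009, -0.667, -0.293, 0, -1, 0, 0, -0.013, -1, -0.44, 0, -1]'

```text
t: 10.5
ee_pos: [448.2, -173.1, 204.6]
orientation: [-1.883, -2.513, 0.0]
ft_force: [-0.0, -0.4, -0.9]
width: 24.0
grasp_force: 30.0
```

Emit:
arm_command --rows '[0, 0, -0.004, -0.333, -0.163, 0, -1, 0, 0, -0.009, -0.667, -0.327, 0, -1, 0, 0, -0.014, -1, -0.49, 0, -1]'

```text
t: 10.8
ee_pos: [433.0, -261.0, 204.5]
orientation: [-1.828, -2.554, 0.0]
ft_force: [0.1, -0.7, -1.8]
width: 23.9
grasp_force: 30.0
```

Emit:
arm_command --rows '[0, 0, -0.003, -0.23, -0.125, 0, -1, 0, 0, -0.006, -0.46, -0.25, 0, -1, 0, 0, -0.01, -0.69, -0.377, 0, -1, 0, 0, -0.01, -0.69, -0.377, 0, -1]'

```text
t: 11.2
ee_pos: [422.4, -323.7, 204.5]
orientation: [-1.791, -2.581, 0.0]
ft_force: [-0.0, -0.0, -0.8]
width: 23.8
grasp_force: 30.0
```

```bash
python3 plan.py 25 425,-322,70.5,20.6
python3 - <<'E'
from h import *
from m import rect
im,d,w=grab("top"); save("t3",im[150:310,220:420].repeat(4,0).repeat(4,1)[:600,:800])
hsv=cv2.cvtColor(im,cv2.COLOR_RGB2HSV);H,S,V=[hsv[...,i].astype(int) for i in range(3)]
b=np.zeros((480,640),bool); b[165:305,245:365]=1
rect(b&(H>18)&(H<38)&(S>45)&(V>100),w,"pel",6)
E
```

```text
t 11.2 pos [ 422.4 -323.7  204.5] yaw 20.48 z-axis [-4.e-04 -1.e-04 -1.e+00] w 23.8 F [-0.  -0.  -0.8] grip 30.0 q [-0.68  0.34  1.86 -0.    0.94 -1.03]
turn_z -0.0004 shift [0.005 0.023 1.   ] rows 4 -> [ 424. -323.  125.]
turn_z -0.0003 shift [0.003 0.015 0.675] rows 3 -> [ 425. -322.   70.]
pel px [277. 257.] n 40 ctr [476.7  59. ] size [12.5 17.2] ang 19.0 zmed 21.2 zmax 27.5
pel px [313. 250.] n 35 ctr [493.2 -34.7] size [11.  16.1] ang 23.7 zmed 21.5 zmax 27.8
pel px [300. 254.] n 35 ctr [ 4.83e+02 -4.00e-01] size [12.1 16. ] ang 24.2 zmed 23.0 zmax 26.1
pel px [289. 258.] n 34 ctr [472.3  27.1] size [10.9 17.9] ang 39.4 zmed 22.2 zmax 26.3
```

View pics/t3.png

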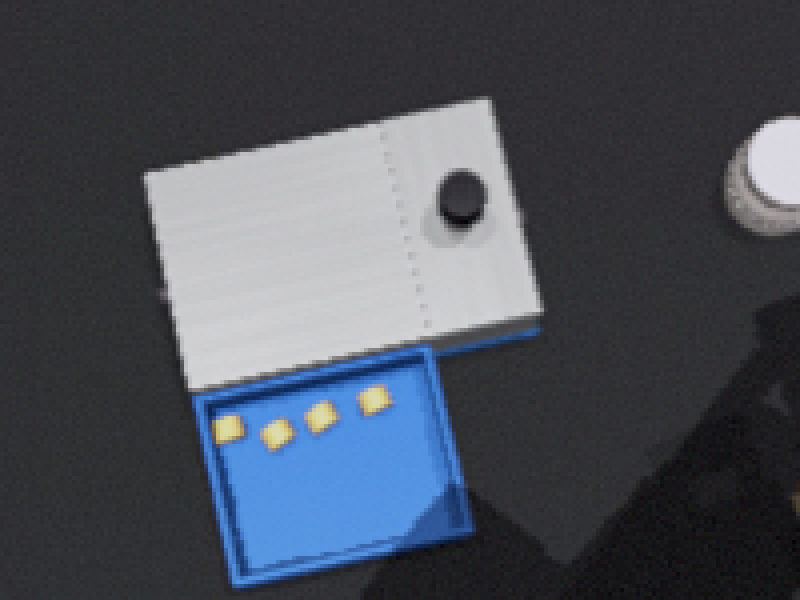

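All four pellets are in the tray, at crop (228,428), (278,433), (320,415) and (374,400), and all within bounds. I'll set the brush down where it first stood.

Emit:
arm_command --rows '[0, 0, 0, 0, 0.02, 0.3, -1, 0, 0, 0, 0, 0.02, 0.6, -1, 0, 0, 0, 0, 0.02, 0.85, -1, 0, 0, 0, 0, 0.02, 1, -1]'

```text
t: 11.65
ee_pos: [423.6, -319.7, 123.6]
orientation: [-1.786, -2.581, -0.001]
ft_force: [-0.1, -0.3, -1.7]
width: 23.6
grasp_force: 30.0
```

Emit:
arm_command --rows '[0, 0, 0, 0, 0, 0.25, -1, 0, 0, 0, 0, 0, 0.45, -1, 0, 0, 0, 0, 0, 0.6, -1, 0, 0, 0, 0, 0, 0.64, -1, 0, 0, 0, 0, 0, 0.64, -1]'

```text
t: 12.15
ee_pos: [424.3, -321.0, 74.2]
orientation: [-1.788, -2.582, -0.0]
ft_force: [-0.6, 0.7, -1.1]
width: 23.8
grasp_force: 30.0
```

```bash
python3 plan.py 25 422.4,-322,70,20.6
```

```text
t 12.15 pos [ 424.3 -321.    74.2] yaw 20.6 z-axis [-5.e-04  4.e-04 -1.e+00] w 23.8 F [-0.6  0.7 -1.1] grip 30.0 q [-0.67  0.55  1.93  0.    0.67 -1.03]
turn_z 0.0000 shift [-0.003 -0.026  0.052] rows 1 -> [ 422. -322.   70.]
```

Emit:
arm_command --rows '[0, 0, 0, 0, 0, 0.03, -1, 0, 0, 0, 0, 0, 0.05, -1, 0, 0, 0, 0, 0, 0.05, -1]'

```text
t: 12.45
ee_pos: [424.4, -321.5, 70.7]
orientation: [1.788, 2.582, -0.0]
ft_force: [0.3, -0.1, -1.9]
width: 24.1
grasp_force: 30.0
```

Emit:
arm_command --rows '[0, 0, 0, 0, 0, 0.012, -1, 0, 0, 0, 0, 0, 0.012, -1, 0, 0, 0, 0, 0, 0.012, -1]'

```text
t: 12.75
ee_pos: [424.5, -321.6, 69.8]
orientation: [1.788, 2.582, -0.0]
ft_force: [-0.5, -0.9, 3.0]
width: 24.0
grasp_force: 30.0
```

Emit:
arm_command --rows '[0, 0, 0, 0, 0, 0, 1, 0, 0, 0, 0, 0, 0, 1, 0, 0, 0, 0, 0, 0, 1, 0, 0, 0, 0, 0, 0, 1, 0, 0, 0, 0, 0, 0, 1]'

```text
t: 13.25
ee_pos: [424.2, -321.3, 69.4]
orientation: [-1.789, -2.583, 0.0]
ft_force: [1.6, -0.4, -0.6]
width: 60.1
grasp_force: 0.0
```

Emit:
arm_command --rows '[0, 0, 0, 0, 0, 0, 1, 0, 0, 0, 0, 0, 0, 1]'

```text
t: 13.45
ee_pos: [424.2, -321.3, 69.4]
orientation: [-1.789, -2.583, -0.0]
ft_force: [-0.4, 0.1, -1.3]
width: 76.7
grasp_force: 0.0
```

Emit:
arm_command --rows '[0, 0, 0, 0, 0, -0.4, 1, 0, 0, 0, 0, 0, -0.8, 1, 0, 0, 0, 0, 0, -1, 1]'

```text
t: 13.75
ee_pos: [425.0, -321.9, 151.7]
orientation: [1.787, 2.581, -0.0]
ft_force: [-0.4, 0.9, -0.2]
width: 87.4
grasp_force: 0.0
```

```bash
python3 plan.py 45 425,-321,220,20.6 500,-250,220,11.7 600,-88.4,200,-8
python3 - <<'E'
from h import *
from m import rect
im,d,w=grab("scene")
b=np.zeros((480,640),bool); b[135:200,245:350]=1; z=w[...,2]
hsv=cv2.cvtColor(im,cv2.COLOR_RGB2HSV)
rect(b&(z>10)&(z<92)&(hsv[...,0]<25)&(hsv[...,1]>60),w,"brush",2)
b=np.zeros((480,640),bool); b[225:270,245:280]=1
rect(b&(z>105)&(z<135),w,"head",1)
E
```

```text
t 13.75 pos [ 425.  -321.9  151.7] yaw 20.59 z-axis [ 0.0021 -0.0017 -1.    ] w 87.4 F [-0.4  0.9 -0.2] grip 0.0 q [-0.67  0.42  1.9  -0.    0.83 -1.03]
turn_z -0.0000 shift [ 0.011  0.004 -0.854] rows 2 -> [ 425. -321.  220.]
turn_z 0.0416 shift [0.421 1.    0.   ] rows 2 -> [ 488. -261.  220.]
turn_z 0.0079 shift [0.104 0.178 0.   ] rows 1 -> [ 500. -250.  220.]
turn_z 0.0635 shift [1.    0.947 0.145] rows 3 -> [ 558. -156.  208.]
turn_z 0.0460 shift [0.846 0.529 0.105] rows 2 -> [600. -88. 200.]
brush px [283. 167.] n 1034 ctr [ 427.9 -324.2] size [ 34.7 119.5] ang 19.7 zmed 43.6 zmax 87.9
brush px [330. 164.] n 463 ctr [ 318.1 -284.1] size [25.3 79.1] ang 87.0 zmed 30.4 zmax 61.7
head px [260. 235.] n 246 ctr [600.6 -90.7] size [28.7 30. ] ang 47.1 zmed 123.3 zmax 128.8
```

The brush stands on the bench and is released, about (427,-323). Both cameras agree on the punch head within 2 mm, at (600,-89), top at z 124. I'll go above it.

Emit:
arm_command --rows '[0, 0, 0, 0, 0, -0.45, 1, 0, 0, 0, 0, 0, -0.85, 1]'

```text
t: 14.0
ee_pos: [423.7, -320.9, 217.5]
orientation: [-1.788, -2.581, -0.0]
ft_force: [-0.3, -0.2, 0.3]
width: 87.7
grasp_force: 0.0
```

Emit:
arm_command --rows '[0, 0, 0.042, 0.421, 1, 0, 1, 0, 0, 0.042, 0.421, 1, 0, 1]'

```text
t: 14.2
ee_pos: [488.4, -261.5, 218.3]
orientation: [1.961, 2.451, 0.001]
ft_force: [0.2, 0.3, 0.0]
width: 88.1
grasp_force: 0.0
```

Emit:
arm_command --rows '[0, 0, 0.01, 0.8, 1, 0.1, 1, 0, 0, 0.01, 0.8, 1, 0.1, 1, 0, 0, 0.01, 0.8, 1, 0.1, 1]'

```text
t: 14.5
ee_pos: [553.2, -177.3, 208.4]
orientation: [-1.988, -2.432, -0.001]
ft_force: [0.6, -0.2, -0.4]
width: 88.1
grasp_force: 0.0
```

```bash
python3 plan.py 30 600,-89,180,11.7
```

```text
t 14.5 pos [ 553.2 -177.3  208.4] yaw 11.49 z-axis [ 3.e-04  1.e-03 -1.e+00] w 88.1 F [ 0.6 -0.2 -0.4] grip 0.0 q [-0.33  0.4   1.76  0.    0.99 -0.53]
turn_z -0.0012 shift [0.966 0.793 0.354] rows 4 -> [600. -89. 180.]
```

Emit:
arm_command --rows '[0, 0, 0, 0.4, 0.33, 0.15, 1, 0, 0, 0, 0.8, 0.66, 0.3, 1, 0, 0, 0, 0.966, 0.793, 0.35, 1, 0, 0, 0, 0.966, 0.793, 0.35, 1, 0, 0, 0, 0.966, 0.793, 0.35, 1]'

```text
t: 15.0
ee_pos: [597.4, -93.8, 181.2]
orientation: [-1.992, -2.428, 0.001]
ft_force: [0.8, -0.3, 0.5]
width: 88.0
grasp_force: 0.0
```

```bash
python3 plan.py 30 600,-89,112,11.7
python3 - <<'E'
from h import *
im,d,w=grab("scene"); save("s4",im[190:340,180:380].repeat(4,0).repeat(4,1))
E
```

```text
t 15.0 pos [597.4 -93.8 181.2] yaw 11.26 z-axis [-1.e-03 -3.e-04 -1.e+00] w 88.0 F [ 0.8 -0.3  0.5] grip 0.0 q [-0.18  0.47  1.72 -0.    0.96 -0.37]
turn_z -0.0025 shift [0.053 0.044 0.865] rows 3 -> [600. -89. 112.]
```

View pics/s4.png

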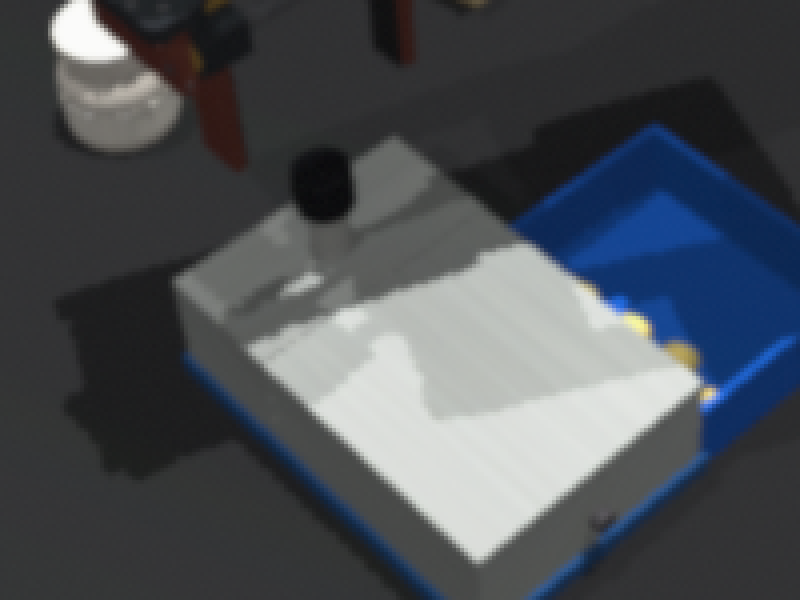

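The fingers are above and either side of the black head (crop (322,185)), and the pellets are in the tray at (600–710, 290–390). I'll let the arm settle, then read its position.

Emit:
arm_command --rows '[0, 0, 0, 0, 0, 0, 1, 0, 0, 0, 0, 0, 0, 1]'

```text
t: 15.25
ee_pos: [597.7, -94.3, 181.9]
orientation: [1.995, 2.426, 0.0]
ft_force: [-0.0, 0.3, -0.6]
width: 87.9
grasp_force: 0.0
```

```bash
python3 plan.py 30 600,-89,112,11.7
```

```text
t 15.25 pos [597.7 -94.3 181.9] yaw 11.15 z-axis [ 5.e-04 -3.e-04 -1.e+00] w 87.9 F [-0.   0.3 -0.6] grip 0.0 q [-0.18  0.47  1.72 -0.    0.96 -0.37]
turn_z -0.0031 shift [0.06  0.041 0.874] rows 3 -> [600. -89. 112.]
```

Emit:
arm_command --rows '[0, 0, 0, 0.06, 0.04, 0.2, 1, 0, 0, 0, 0.06, 0.04, 0.5, 1, 0, 0, 0, 0.06, 0.04, 0.75, 1, 0, 0, 0, 0.06, 0.04, 0.875, 1, 0, 0, 0, 0.06, 0.04, 0.875, 1]'

```text
t: 15.75
ee_pos: [598.9, -87.6, 109.4]
orientation: [-1.992, -2.426, 0.003]
ft_force: [-0.3, -0.2, -0.5]
width: 87.8
grasp_force: 0.0
```

Emit:
arm_command --rows '[0, 0, 0, 0, 0, 0, -1, 0, 0, 0, 0, 0, 0, -1, 0, 0, 0, 0, 0, 0, -1, 0, 0, 0, 0, 0, 0, -1, 0, 0, 0, 0, 0, 0, -1]'

```text
t: 16.25
ee_pos: [600.4, -87.8, 111.9]
orientation: [1.993, 2.428, 0.001]
ft_force: [0.5, 1.1, 0.3]
width: 51.3
grasp_force: 0.0
```

Emit:
arm_command --rows '[0, 0, 0, 0, 0, 0, -1, 0, 0, 0, 0, 0, 0, -1, 0, 0, 0, 0, 0, 0, -1, 0, 0, 0, 0, 0, 0, -1]'

```text
t: 16.65
ee_pos: [600.0, -87.8, 111.4]
orientation: [-1.993, -2.428, 0.0]
ft_force: [-0.1, -0.8, 0.7]
width: 29.7
grasp_force: 30.0
```

Emit:
arm_command --rows '[0, 0, 0, 0, 0, 0, -1, 0, 0, 0, 0, 0, 0, -1]'

```text
t: 16.85
ee_pos: [600.0, -87.8, 111.4]
orientation: [-1.993, -2.428, 0.0]
ft_force: [-0.4, -0.1, 1.3]
width: 29.4
grasp_force: 30.0
```

```bash
python3 plan.py 30 600,-89,136,11.7
```

```text
t 16.85 pos [600.  -87.8 111.4] yaw 11.23 z-axis [-3.e-04 -0.e+00 -1.e+00] w 29.4 F [-0.4 -0.1  1.3] grip 30.0 q [-0.16  0.57  1.75 -0.    0.83 -0.36]
turn_z -0.0026 shift [-0.015 -0.003 -0.307] rows 1 -> [600. -89. 136.]
```

The head is gripped with almost no side force. I'll draw it up slowly by 24 mm.

Emit:
arm_command --rows '[0, 0, 0, 0, 0, -0.02, -1, 0, 0, 0, 0, 0, -0.04, -1, 0, 0, 0, 0, 0, -0.06, -1, 0, 0, 0, 0, 0, -0.08, -1, 0, 0, 0, 0, 0, -0.1, -1]'

```text
t: 17.35
ee_pos: [600.1, -87.8, 119.5]
orientation: [-1.993, -2.428, 0.0]
ft_force: [-0.2, -1.0, -3.7]
width: 29.8
grasp_force: 30.0
```

Emit:
arm_command --rows '[0, 0, 0, 0, 0, -0.04, -1, 0, 0, 0, 0, 0, -0.08, -1, 0, 0, 0, 0, 0, -0.12, -1, 0, 0, 0, 0, 0, -0.16, -1, 0, 0, 0, 0, 0, -0.2, -1]'

```text
t: 17.85
ee_pos: [600.2, -87.8, 135.8]
orientation: [1.993, 2.428, 0.0]
ft_force: [-0.6, -0.6, -3.7]
width: 29.2
grasp_force: 30.0
```

Emit:
arm_command --rows '[0, 0, 0, 0, 0, 0, -1, 0, 0, 0, 0, 0, 0, -1, 0, 0, 0, 0, 0, 0, -1]'

```text
t: 18.15
ee_pos: [600.2, -87.8, 135.4]
orientation: [1.993, 2.428, 0.0]
ft_force: [0.0, 0.1, -4.2]
width: 29.2
grasp_force: 30.0
```

```bash
python3 plan.py 30 600,-87.8,135.4,11.2
python3 - <<'E'
from h import *
im,d,w=grab("scene"); save("s5",im[190:290,220:340].repeat(6,0).repeat(6,1))
E
```

```text
t 18.15 pos [600.2 -87.8 135.4] yaw 11.23 z-axis [ 0.  0. -1.] w 29.2 F [ 0.   0.1 -4.2] grip 30.0 q [-0.16  0.53  1.74  0.    0.87 -0.36]
turn_z 0.0002 shift [ 0.    -0.002 -0.001] rows 1 -> [600. -88. 135.]
```

View pics/s5.png

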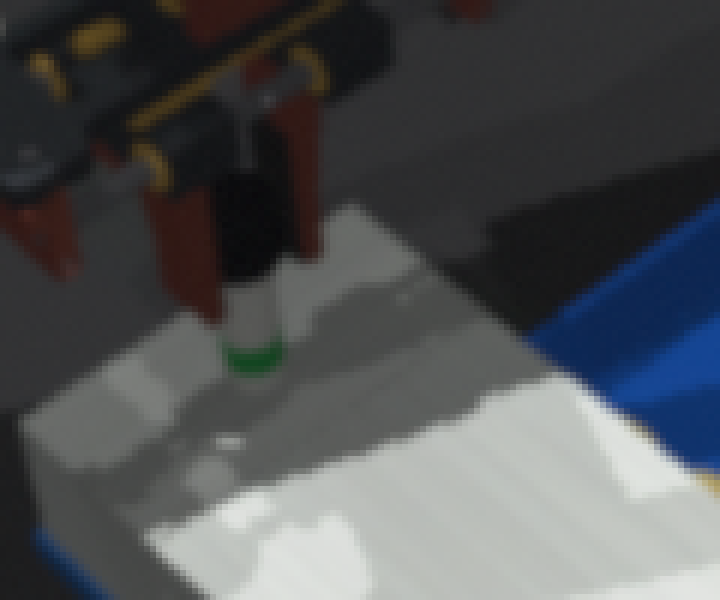

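The green band shows in full at crop (252,358) with no red visible. The lift is 24.0 mm, the load a steady 4.2 N and the grip 30 N. I'm handing the job in.

```bash
python3 -c "
from workcell import ctrl
print(ctrl.close_job())"
```

```text
the job is handed in; nothing more can be done
None
```

I handed the job in at about 18 s: the four pellets are in the tray, the brush stands on the bench clear of the die, and the punch is held 24 mm up with the green band showing and no red; the hand-in returned no verdict.

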